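Unclip the battery cover of a probe logger

TASK

The cells of the probe logger are due for a change: take off its black battery cover and lay it outside up on the middle of the black rubber mat. Press the cover's snap tab inward by feel only until its hook lets go, gently so that the thin plastic does not crack, bring that end up while the tab is held in, then draw the cover's tongues out of the logger and lift it away without wrenching it. Lay it down rather than drop it, and leave the fresh cells, the screwdriver and the bottle where they are.

Things in the scene. Friction and masses are not known exactly. Their poses are not given: they have to be found in the camera images.
- logger: probe logger screwed down on a 168 x 104 mm plate; grey housing, deck 36 mm high and free beside the cover out to y +-43 mm. Origin under its middle at bench level, z up; x runs from the tab end (-x) to the raised head with display (x 28 to 75 mm, 55 mm high). A nose wall (x -75 to -70, y +-22 mm) stands at the -x end: the tab's hook sits in its window under a 3 mm ledge
- cover: loose black plastic battery cover, an upturned tray 81 (x) x 56 (y) x 18 mm, about 110 g; origin under its middle at its lower rim, axes as the logger's; fitted, it is at x -13.5, z 36 mm of the logger. Grip it across its 56 mm width. Low stops at the tab end hold it until that end is 5 mm up; loads of over 25 N between cover and logger wrench it
- tongues (a point): middle of the cover's +x edge at tongue height. Two tongues reach 5 mm beyond it into a slot of the head, with 1 to 2 mm play in height: they come out towards the tab end (-x), by 5 to 6 mm of draw with that end raised; then the cover lifts free
- snap_tab: the cover's snap tab. Origin at its fixed root, middle of the cover's tab end, at the lower rim; axes as the cover's. The leaf's upright thumb piece, 28 mm wide, is 15 to 29 mm above the origin; its face is 23 mm in front (-x), bowed in or out by up to 4 mm. Pressed to +x it gives 2.4 N per mm, its hook clears the ledge by 9 to 10 N (some 3 mm), the plastic cracks above 13 N
- cover_front (a point): point on the cover's upper edge in the middle of its tab end; 54 mm high when fitted. With the tab held in, raise this end about 10 mm; let go then, the hook springs out over the ledge and props this point about 60 mm high
- nose_top (a point): middle of the nose wall's top, 48 mm high; the thumb piece stands above it and in front of it, so fingertips that press it must stay above this
- mat: black rubber mat, 120 (x) x 140 (y) x 3 mm, fixed; origin under its middle
- cell_new_a: fresh dry cell lying in the blue parts tray beside the logger, 14 mm dia., 50 mm long; origin at one end
- cell_new_b: the other fresh dry cell, alike
- screwdriver: small screwdriver with red handle lying on the bench, 150 mm long; origin under its middle
- bottle: white dropper bottle with red cap, 34 mm dia., 97 mm high, standing; origin under its middle
Mind the look-alikes: they are no part of the job. What is shaped like the cover but red is not meant.

How it is judged:
By the outcome, as a careful person would: the job done as asked, in the order asked, and still so for the second after the job is handed in, with the robot touching nothing.
It also fails if it takes over 61 s, if anything falls off the work surface, if the arm or the gripper's body presses on something with over 40 N, if the wrist force passes 120 N, or if a joint passes its speed limit or range.

ROBOT

A 7-joint arm with a two-finger parallel gripper is mounted at the origin on a cart in front of the work surface, level with it; the furniture and walls round the work are solid. World frame = base frame: x ahead of the robot, y to its left, z up, the work surface at z = 0. Lengths are in m, angles in degrees, forces in N, time in s.
With the tool pointing down it reaches from about 0.4 to 0.85 m from the base axis. Payload 4.5 kg.
Tool frame: the origin (TCP) lies on the front face of the gripper's body, between the roots of the fingers; the fingertips stand 73 mm ahead of it and the grasp point (between the pads) lies 54 mm ahead of it; z points along the fingers, y is the line along which they close (so a half turn about z gives the same grasp; the last joint's range is limited). The gripper opens to 85 mm and grips with 20 to 120 N. Pads are 22 mm wide; open, the fingers measure 114 mm over their backs; the gripper's body (76 mm by 85 mm) begins 54 mm behind the grasp point. The pads swing forward as they close: fully open they stand 13 mm farther back than shut.
Start: joints at [72.296, 39.483, -11.15, 89.685, 9.013, 51.709, -12.324], TCP at [0.21, -0.589, 0.304] pointing down, gripper open.
Joint ranges: [-172.22, 172.22], [-26.19, 119.32], [-84.43, 86.54], [7.71, 146.69], [-57.33, 237.33], [2.42, 119.75], [-152.13, 152.13]. Speed limits (degrees/s): [147.25, 147.25, 180, 180, 180, 180, 180].

INTERFACE

Orientations are given as [roll, pitch, yaw] about the fixed x, y, z axes, in that order (R = Rz(yaw) Ry(pitch) Rx(roll)).
In Python, from plant import manip gives the robot as it stands.
- The arm moves only by the tool drive_tool, never from a script. Its argument "steps" is a list of rows, each an object of numbers: "x", "y", "z": the shift along the world's x, y, z in mm; "twist": the turn about the world's z in rad. In form: [{"x": .., "y": .., "z": .., "twist": ..}, ...]. A call has 1 to 12 rows; each row shifts and turns the commanded pose from where the row before left it; what a row does not reach is not made up. A row lasts 1/8 s, in which the tool goes at most 62.5 mm and 10.7 degrees, less where a joint would pass 70% of its speed; a pose out of reach is approached as far as the arm can. A call with a gripper value outside its range is refused whole. "grip" is the opening, from 0 (shut) to 1 (fully open), set as the call begins (left out, the last holds). The fingers move at their own pace and stop on an object; the grip force is fixed at half the most. Time passes only in rows, so rows that do not move let the fingers close. It gives the time, the measured TCP pose, the force, the opening and the grip force at its end, in the units of the state.
- manip.read_state(): the state, without advancing time (a new reading comes with each control period).
- manip.get_image(name): name is "side" or "top" or "wrist"; returns the picture (400x640x3 uint8, blue, green, red); there is no depth.
- manip.camera_info(name): a dict with "vfov" (degrees; the focal length in pixels is half the picture's height over the tangent of half this angle, whatever the lens; pixels are square), "cx", "cy" (the principal point, pixels), "pose" (4x4, takes a point from camera to world coordinates); the wrist camera has in their place "tool_from_camera" (4x4, takes a point from camera to tool coordinates, whose origin is the TCP and whose axes are the flange's). Camera axes: x right, y down, z forward; pixel columns grow to the right and rows downward; lengths in m; the calibration is good to about 2 mm. A picture is of the moment at which its call begins: read the wrist's pose just before it. camera_info takes no time and is no camera call.
- manip.finish_job(): hands the job in; it is judged then, once.
Trained networks look in the newest picture that a camera, given by its name, has taken for a name from the list of things; names that differ only in an ending like _2 or _b are one class to them, and where a whole thing is asked for, a point or a joint stands for the part that bears it (a point fixed in the world has none). Each returns a list of dicts, best first, with "conf" (0 to 1); they miss things now and then, are a little off and sometimes report something else, mostly with a low value. They report only what shows in the picture. A call takes as long as a camera call. They do not tell look-alikes from the thing itself.
- manip.search_frame(camera, query): "centre" ([row, column] in pixels, amid what is visible of it).
The state is a dict: "clock": time; "joint_positions": joint angles; "dq": joint speeds; "tau": joint torques, N m; "tool_pos": TCP position; "tool_rot": TCP orientation; "contact_force": force on the tool from outside, world axes, zero at the start; "wrist_torque": the same for the moment, N m; "finger_gap": finger opening in m; "grip_force": force on a finger pad.
Only numpy, scipy, OpenCV 4.12 (cv2) and the standard library are available. Lean on these libraries where they do the work, as an engineer would, in place of code of your own. Each camera call takes 0.05 s, during which the arm holds its last target. There are 200 camera calls.

## Working session

There is one attempt and no reset: what is moved stays moved. The work goes in short steps, Python scripts to look and compute and a tool call to move; the robot and the scene stay as the last step left them, time stands still between calls to the robot, and variables do not carry over. Pictures are saved under pics/ and viewed, at most 10 in all, crops included, and the job is handed in when it is done.

Besides the shell and the picture viewer there is one more tool, called after "Call:" in YAML: its name, and indented under it one key for each argument. drive_tool: Moves the arm, as the interface text tells. Its arguments: {"type":"object","properties":{"steps":{"type":"array","items":{"type":"object","properties":{"x":{"type":"number"},"y":{"type":"number"},"z":{"type":"number"},"twist":{"type":"number"}}}},"grip":{"type":"number"}},"required":["steps"]}

```bash
mkdir -p pics; cat > h.py <<'E'
import numpy as np, cv2
from plant import manip
def cam(n):
    i=manip.camera_info(n); return i
def ray(n,rc,z):
    i=cam(n); f=200/np.tan(np.radians(i['vfov'])/2); P=np.array(i['pose'])
    d=P[:3,:3]@np.array([(rc[1]-i['cx'])/f,(rc[0]-i['cy'])/f,1]); o=P[:3,3]
    return o+d*(z-o[2])/d[2]
def proj(n,p):
    i=cam(n); f=200/np.tan(np.radians(i['vfov'])/2); P=np.array(i['pose'])
    q=P[:3,:3].T@(np.array(p)-P[:3,3]); return np.array([i['cy']+f*q[1]/q[2],i['cx']+f*q[0]/q[2]])
E
python3 - <<'E'
from h import *
np.set_printoptions(precision=4,suppress=True)
s=manip.read_state(); print(s)
for n in ('top','side'):
    cv2.imwrite(f'pics/{n}0.png',manip.get_image(n)); print(n,manip.camera_info(n))
    for q in ('logger','cover','snap_tab','cover_front','nose_top','mat','tongues','screwdriver','bottle','cell_new_a'):
        print(q,[(np.round(d['centre'],1).tolist(),round(d['conf'],2)) for d in manip.search_frame(n,q)[:4]])
print(manip.camera_info('wrist'))
print(manip.read_state()['clock'])
E
```

```text
{'clock': 0.0, 'joint_positions': array([ 72.2953,  39.5352, -11.1445,  89.7471,   9.0143,  51.7094,
       -12.3246]), 'dq': array([ 0.0394, -0.0169,  0.057 , -0.0628,  0.0741, -0.0252, -0.0292]), 'tau': array([  0.0005, -53.9618,  -1.266 , -15.8548,   0.0093,   0.0095,
         0.    ]), 'tool_pos': array([ 0.2099, -0.5881,  0.3031]), 'tool_rot': array([-179.8908,    0.0093,   19.6468]), 'contact_force': array([ 0.2931, -0.1446, -0.5614]), 'wrist_torque': array([-0.0375,  0.0239,  0.0274]), 'grip_force': 0.0, 'finger_gap': 0.0853698110695083}
top {'vfov': 51.6966506391735, 'cx': 320.59383425170097, 'cy': 200.0693976388482, 'pose': array([[-0.0304, -0.9799,  0.1972,  0.3762],
       [-0.999 ,  0.0364,  0.0271, -0.2014],
       [-0.0337, -0.1962, -0.98  ,  1.1982],
       [ 0.    ,  0.    ,  0.    ,  1.    ]])}
logger [([251.9, 303.8], 0.57)]
cover [([140.0, 201.9], 0.89), ([252.6, 320.5], 0.61)]
snap_tab [([141.2, 184.6], 0.56), ([248.6, 336.5], 0.41)]
cover_front [([250.1, 317.5], 0.83), ([140.4, 200.8], 0.83), ([252.0, 300.6], 0.39)]
nose_top [([251.7, 306.9], 0.9)]
mat [([245.4, 
[... 512 characters left out ...]
.9, 282.6], 0.23)]
cover [([195.0, 284.1], 0.82), ([133.0, 365.7], 0.62)]
snap_tab [([122.7, 358.1], 0.4)]
cover_front [([133.2, 365.9], 0.54)]
nose_top [([204.4, 281.9], 0.74)]
mat [([274.0, 301.5], 0.61)]
tongues [([129.5, 363.4], 0.68), ([156.7, 254.7], 0.5)]
screwdriver [([313.4, 293.3], 0.79), ([157.2, 253.8], 0.62)]
bottle [([230.2, 244.6], 0.86)]
cell_new_a [([273.3, 300.5], 0.57), ([158.9, 252.1], 0.45)]
{'vfov': 68.5049607635851, 'cx': 320.30530688988443, 'cy': 198.70185086198023, 'tool_from_camera': array([[ 0.0005, -0.9649, -0.2624,  0.0656],
       [ 1.    ,  0.0003,  0.0006,  0.0001],
       [-0.0005, -0.2624,  0.9649, -0.0698],
       [ 0.    ,  0.    ,  0.    ,  1.    ]])}
1.1
```

View pics/top0.png

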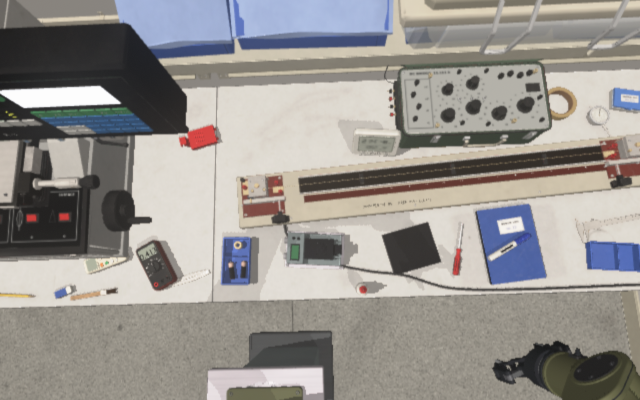

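View pics/side0.png

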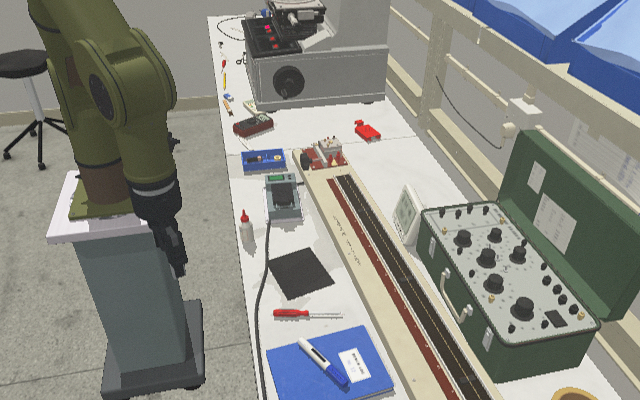

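Top view: the black cover sits on the logger at about (248,323), with the head and display at (250,295) and the tab end on the right. The look-alikes are the red cover at (140,202) and other black items: mat (248,412) and meter (265,155). I choose the black one on the logger and check it in a crop.

```bash
python3 - <<'E'
from h import *
np.set_printoptions(precision=4,suppress=True)
t=cv2.imread('pics/top0.png'); s=cv2.imread('pics/side0.png')
a=cv2.resize(t[215:285,270:450],None,fx=4.4,fy=4.4,interpolation=cv2.INTER_CUBIC)
b=cv2.resize(s[160:225,240:330],None,fx=4.4,fy=4.4,interpolation=cv2.INTER_CUBIC)
c=np.zeros((600,800,3),np.uint8); c[:a.shape[0],:a.shape[1]]=a[:, :800]; c[312:312+b.shape[0],:b.shape[1]]=b[:288]
cv2.imwrite('pics/crop.png',c)
print('cover',ray('top',(249,323),.054),'mat',ray('top',(248,412),.003),'side mat',ray('side',(274,301.5),.003),'bottle',ray('top',(289.7,362.3),.09))
print('cover side',ray('side',(195,284),.054))
E
```

```text
cover [ 0.4684 -0.1722  0.054 ] mat [ 0.4669 -0.426   0.003 ] side mat [ 0.4691 -0.4323  0.003 ] bottle [ 0.3561 -0.2726  0.09  ]
cover side [ 0.4704 -0.1794  0.054 ]
```

View pics/crop.png

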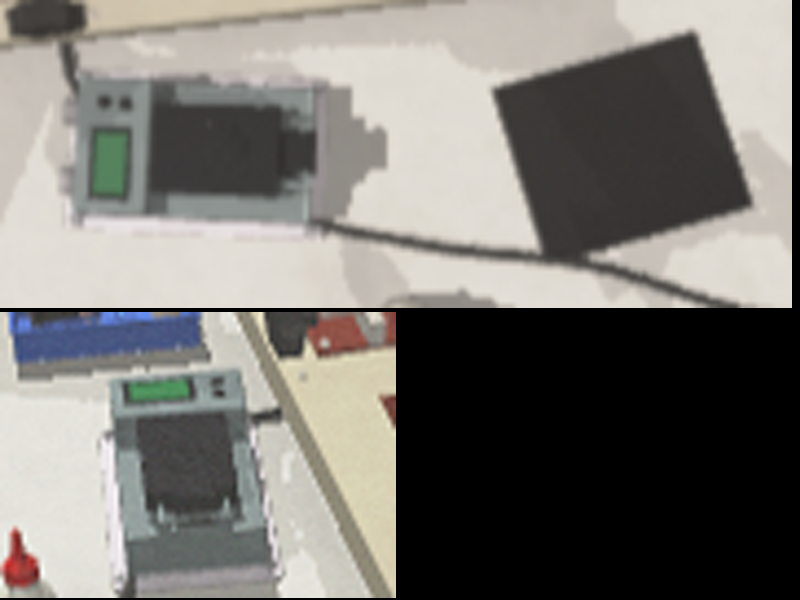

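The black cover is on the logger: head and display on the left, tab at crop (300,150), black rotated mat on the right. The red look-alike is elsewhere. I move above the logger to measure with the wrist camera.

Call:
drive_tool:
  steps:
    - {"x": 26, "y": 40, "z": -5, "twist": 0.123}
    - {"x": 26, "y": 40, "z": -5, "twist": 0.123}
    - {"x": 26, "y": 40, "z": -5, "twist": 0.123}
    - {"x": 26, "y": 40, "z": -5, "twist": 0.123}
    - {"x": 26, "y": 40, "z": -5, "twist": 0.123}
    - {"x": 26, "y": 40, "z": -5, "twist": 0.123}
    - {"x": 26, "y": 40, "z": -5, "twist": 0.123}
    - {"x": 26, "y": 40, "z": -5, "twist": 0.123}
    - {"x": 26, "y": 40, "z": -5, "twist": 0.123}
    - {"x": 26, "y": 40, "z": -5, "twist": 0.123}
    - {"x": 0, "y": 0, "z": 0}
  grip: 0

```text
invalid input at $.steps[10]: expected keys x, y, z, twist
```

Call:
drive_tool:
  steps:
    - {"x": 26, "y": 40, "z": -5, "twist": 0.123}
    - {"x": 26, "y": 40, "z": -5, "twist": 0.123}
    - {"x": 26, "y": 40, "z": -5, "twist": 0.123}
    - {"x": 26, "y": 40, "z": -5, "twist": 0.123}
    - {"x": 26, "y": 40, "z": -5, "twist": 0.123}
    - {"x": 26, "y": 40, "z": -5, "twist": 0.123}
    - {"x": 26, "y": 40, "z": -5, "twist": 0.123}
    - {"x": 26, "y": 40, "z": -5, "twist": 0.123}
    - {"x": 26, "y": 40, "z": -5, "twist": 0.123}
    - {"x": 26, "y": 40, "z": -5, "twist": 0.123}
    - {"x": 0, "y": 0, "z": 0, "twist": 0}
  grip: 0

```text
clock: 2.48
tool_pos: [0.4727, -0.1844, 0.2542]
tool_rot: [179.8, -0.2, 90.6]
contact_force: [-0.1, -0.2, 0.5]
finger_gap: -0.0003
grip_force: 0.0
```

```bash
cat >> h.py <<'E'
from scipy.spatial.transform import Rotation as Ro
def wpose(s):
    T=np.eye(4); T[:3,:3]=Ro.from_euler('xyz',s['tool_rot'],degrees=True).as_matrix(); T[:3,3]=s['tool_pos']
    return T@np.array(manip.camera_info('wrist')['tool_from_camera'])
def wray(P,rc,z):
    i=manip.camera_info('wrist'); f=200/np.tan(np.radians(i['vfov'])/2)
    d=P[:3,:3]@np.array([(rc[1]-i['cx'])/f,(rc[0]-i['cy'])/f,1]); o=P[:3,3]
    return o+d*(z-o[2])/d[2]
E
python3 - <<'E'
from h import *
np.set_printoptions(precision=4,suppress=True)
s=manip.read_state(); P=wpose(s); np.save('P1.npy',P)
im=manip.get_image('wrist'); cv2.imwrite('pics/w1.png',im)
for q,z in (('logger',.036),('cover',.054),('snap_tab',.05),('cover_front',.054),('nose_top',.048),('tongues',.04)):
    for d in manip.search_frame('wrist',q)[:2]: print(q,d['centre'],round(d['conf'],2),wray(P,d['centre'],z))
E
```

```text
logger [106.5, 321.3] 0.72 [ 0.4729 -0.1068  0.036 ]
cover [166.6, 314.1] 0.85 [ 0.4668 -0.1607  0.054 ]
snap_tab [218.3, 310.2] 0.73 [ 0.4631 -0.2126  0.05  ]
snap_tab [264.6, 209.2] 0.36 [ 0.3594 -0.2637  0.05  ]
cover_front [166.5, 317.6] 0.7 [ 0.47   -0.1606  0.054 ]
nose_top [111.1, 321.7] 0.95 [ 0.4733 -0.1112  0.048 ]
tongues [166.8, 316.5] 0.86 [ 0.4689 -0.163   0.04  ]
```

View pics/w1.png

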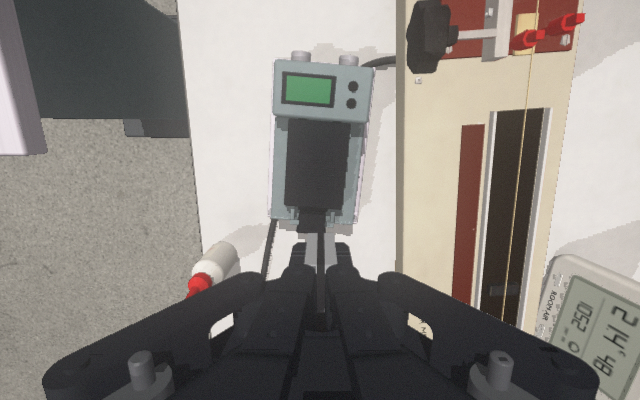

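The wrist view shows the cover's top face with corners (288,119), (351,122), (344,208), (286,207) as (column,row). The thumb piece is at about (312,215–232) and the head is above. I fit the pose.

```bash
python3 - <<'E'
from h import *
np.set_printoptions(precision=4,suppress=True)
P=np.load('P1.npy'); 
for n,c,r,z in [('TL',288,119,.054),('TR',351,122,.054),('BR',344,208,.054),('BL',286,207,.054),('thumbtopL',300,231,.065),('thumbtopR',325,232,.065),('hBL',273,115,.055),('hBR',366,121,.055),('hTL',276,59,.055),('hTR',374,67,.055),('deckBL',272,220,.036),('deckBR',357,221,.036)]:
    print(n,wray(P,(r,c),z))
im=cv2.imread('pics/w1.png')
cv2.imwrite('pics/c1.png',cv2.resize(im[45:265,240:400],None,fx=2.7,fy=2.7,interpolation=cv2.INTER_CUBIC))
t=cv2.imread('pics/top0.png'); m=(t[215:285,375:450].max(axis=2)<75).astype(np.uint8); 
n,l,st,ce=cv2.connectedComponentsWithStats(m); k=1+np.argmax(st[1:,4]); cnt=cv2.findContours((l==k).astype(np.uint8),0,2)[0][0]
b=cv2.boxPoints(cv2.minAreaRect(cnt))+[375,215]; 
W=np.array([ray('top',(p[1],p[0]),.003) for p in b]); print('mat',W,W.mean(0),np.linalg.norm(W-np.roll(W,1,0),axis=1))
E
```

```text
TL [ 0.4434 -0.1184  0.054 ]
TR [ 0.4994 -0.1204  0.054 ]
BR [ 0.4957 -0.2004  0.054 ]
BL [ 0.44  -0.2    0.054]
thumbtopL [ 0.454  -0.2201  0.065 ]
thumbtopR [ 0.4775 -0.2209  0.065 ]
hBL [ 0.4304 -0.1152  0.055 ]
hBR [ 0.5126 -0.1194  0.055 ]
hTL [ 0.4343 -0.0698  0.055 ]
hTR [ 0.5171 -0.0751  0.055 ]
deckBL [ 0.4232 -0.2196  0.036 ]
deckBR [ 0.5113 -0.2199  0.036 ]
mat [[ 0.506  -0.3441  0.003 ]
 [ 0.5415 -0.4764  0.003 ]
 [ 0.4245 -0.5019  0.003 ]
 [ 0.39   -0.3721  0.003 ]] [ 0.4655 -0.4236  0.003 ] [0.1194 0.137  0.1198 0.1343]
```

View pics/c1.png

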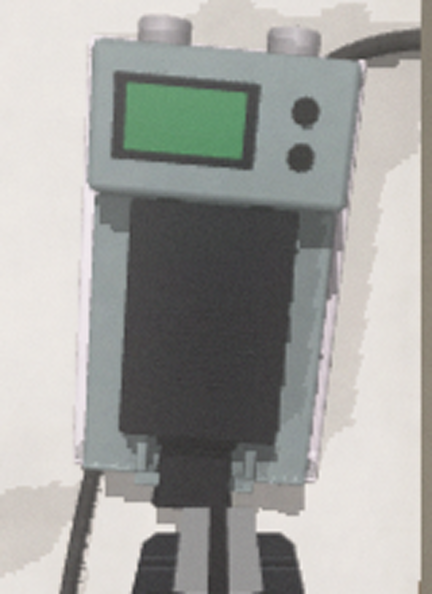

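The crop confirms the black cover with its tab at the bottom. The measured top is 56 x 81 mm, which matches, and the logger yaw is about 87.3°. The expected thumb face is at y ≈ -0.223, so I descend in front of it with the fingers shut.

Call:
drive_tool:
  steps:
    - {"x": -4, "y": -36, "z": 0, "twist": -0.03}
    - {"x": -4, "y": -36, "z": 0, "twist": -0.028}
    - {"x": 0, "y": 0, "z": -45, "twist": 0}
    - {"x": 0, "y": 0, "z": -45, "twist": 0}
    - {"x": 0, "y": 0, "z": -30, "twist": 0}
    - {"x": 0, "y": 0, "z": -8, "twist": 0}
    - {"x": 0, "y": 0, "z": 0, "twist": 0}
    - {"x": 0, "y": 0, "z": 0, "twist": 0}
  grip: 0

```text
clock: 3.82
tool_pos: [0.4628, -0.2611, 0.1272]
tool_rot: [179.9, 0.0, 86.8]
contact_force: [-0.2, 0.3, 1.3]
finger_gap: -0.0001
grip_force: 0.0
```

Call:
drive_tool:
  steps:
    - {"x": 2, "y": 12, "z": 0, "twist": 0.006}
    - {"x": 0.5, "y": 6, "z": 0, "twist": 0}
    - {"x": 0, "y": 0, "z": 0, "twist": 0}

```text
clock: 4.2
tool_pos: [0.465, -0.2415, 0.1262]
tool_rot: [180.0, -0.0, 87.2]
contact_force: [-0.0, 0.5, -0.2]
finger_gap: 0.0
grip_force: 0.0
```

Call:
drive_tool:
  steps:
    - {"x": 0.1, "y": 2, "z": 0, "twist": 0}
    - {"x": 0, "y": 0, "z": 0, "twist": 0}

```text
clock: 4.45
tool_pos: [0.4647, -0.2407, 0.1259]
tool_rot: [-180.0, 0.0, 87.1]
contact_force: [-0.6, 0.3, 0.2]
finger_gap: 0.0002
grip_force: 0.0
```

Call:
drive_tool:
  steps:
    - {"x": 0.1, "y": 2, "z": 0, "twist": 0}
    - {"x": 0, "y": 0, "z": 0, "twist": 0}

```text
clock: 4.7
tool_pos: [0.4648, -0.2385, 0.1259]
tool_rot: [180.0, -0.0, 87.1]
contact_force: [-0.9, 0.6, -0.1]
finger_gap: 0.0001
grip_force: 0.0
```

Call:
drive_tool:
  steps:
    - {"x": 0.1, "y": 1.5, "z": 0, "twist": 0}
    - {"x": 0, "y": 0, "z": 0, "twist": 0}

```text
clock: 4.95
tool_pos: [0.465, -0.237, 0.1259]
tool_rot: [180.0, -0.0, 87.1]
contact_force: [0.6, -0.3, -0.0]
finger_gap: 0.0
grip_force: 0.0
```

Call:
drive_tool:
  steps:
    - {"x": 0.1, "y": 1.5, "z": 0, "twist": 0}
    - {"x": 0, "y": 0, "z": 0, "twist": 0}

```text
clock: 5.2
tool_pos: [0.465, -0.2355, 0.1259]
tool_rot: [180.0, -0.0, 87.1]
contact_force: [-0.2, -0.1, 1.3]
finger_gap: -0.0004
grip_force: 0.0
```

Call:
drive_tool:
  steps:
    - {"x": 0.1, "y": 1.5, "z": 0, "twist": 0}
    - {"x": 0, "y": 0, "z": 0, "twist": 0}

```text
clock: 5.45
tool_pos: [0.4651, -0.234, 0.1259]
tool_rot: [180.0, -0.0, 87.1]
contact_force: [0.1, -0.3, -0.5]
finger_gap: -0.0
grip_force: 0.0
```

Call:
drive_tool:
  steps:
    - {"x": 0.1, "y": 1.5, "z": 0, "twist": 0}
    - {"x": 0, "y": 0, "z": 0, "twist": 0}

```text
clock: 5.7
tool_pos: [0.4652, -0.2328, 0.1259]
tool_rot: [180.0, 0.0, 87.1]
contact_force: [-0.3, -0.4, 0.1]
finger_gap: 0.0001
grip_force: 0.3
```

Call:
drive_tool:
  steps:
    - {"x": 0.1, "y": 1.5, "z": 0, "twist": 0}
    - {"x": 0, "y": 0, "z": 0, "twist": 0}

```text
clock: 5.95
tool_pos: [0.4653, -0.2317, 0.126]
tool_rot: [180.0, 0.0, 87.1]
contact_force: [0.9, -2.4, -0.1]
finger_gap: 0.0
grip_force: 1.3
```

Call:
drive_tool:
  steps:
    - {"x": 0.1, "y": 1.5, "z": 0, "twist": 0}
    - {"x": 0, "y": 0, "z": 0, "twist": 0}

```text
clock: 6.2
tool_pos: [0.4653, -0.2306, 0.126]
tool_rot: [180.0, 0.1, 87.1]
contact_force: [0.1, -5.4, 0.2]
finger_gap: 0.0002
grip_force: 2.6
```

Call:
drive_tool:
  steps:
    - {"x": 0.1, "y": 1.5, "z": 0, "twist": 0}
    - {"x": 0, "y": 0, "z": 0, "twist": 0}

```text
clock: 6.45
tool_pos: [0.4652, -0.2296, 0.126]
tool_rot: [-180.0, 0.1, 87.1]
contact_force: [-1.2, -6.1, 0.7]
finger_gap: -0.0005
grip_force: 3.2
```

Call:
drive_tool:
  steps:
    - {"x": 0.1, "y": 1.2, "z": 0, "twist": 0}
    - {"x": 0, "y": 0, "z": 0, "twist": 0}

```text
clock: 6.7
tool_pos: [0.4652, -0.229, 0.1261]
tool_rot: [-180.0, 0.2, 87.0]
contact_force: [-1.0, -7.3, 0.8]
finger_gap: -0.0004
grip_force: 3.8
```

Call:
drive_tool:
  steps:
    - {"x": 0, "y": 0.5, "z": 0, "twist": 0}
    - {"x": 0, "y": 0, "z": 0, "twist": 0}

```text
clock: 6.95
tool_pos: [0.4652, -0.2288, 0.1261]
tool_rot: [-180.0, 0.2, 87.0]
contact_force: [-0.4, -9.0, 0.3]
finger_gap: 0.0001
grip_force: 4.1
```

Call:
drive_tool:
  steps:
    - {"x": 0.1, "y": 1.2, "z": 0, "twist": 0}
    - {"x": 0, "y": 0, "z": 0, "twist": 0}

```text
clock: 7.2
tool_pos: [0.4653, -0.2282, 0.1262]
tool_rot: [-180.0, 0.2, 87.0]
contact_force: [-0.4, -9.2, 2.1]
finger_gap: -0.0003
grip_force: 4.7
```

Call:
drive_tool:
  steps:
    - {"x": 0, "y": 0.5, "z": 0, "twist": 0}
    - {"x": 0, "y": 0, "z": 0, "twist": 0}

```text
clock: 7.45
tool_pos: [0.4653, -0.228, 0.1263]
tool_rot: [-180.0, 0.3, 87.0]
contact_force: [0.6, -9.9, 1.4]
finger_gap: 0.0004
grip_force: 5.0
```

Call:
drive_tool:
  steps:
    - {"x": 0, "y": 0.7, "z": 0, "twist": 0}
    - {"x": 0, "y": 0, "z": 0, "twist": 0}

```text
clock: 7.7
tool_pos: [0.4653, -0.2276, 0.1263]
tool_rot: [-180.0, 0.3, 86.9]
contact_force: [-0.3, -10.6, 1.9]
finger_gap: -0.0006
grip_force: 5.3
```

Call:
drive_tool:
  steps:
    - {"x": 0, "y": 0, "z": 1, "twist": 0}
    - {"x": 0, "y": 0.1, "z": 1, "twist": 0}
    - {"x": 0, "y": 0, "z": 0, "twist": 0}

```text
clock: 8.07
tool_pos: [0.4652, -0.2275, 0.1283]
tool_rot: [-180.0, 0.3, 86.9]
contact_force: [0.6, -9.5, 0.6]
finger_gap: -0.0002
grip_force: 5.3
```

Call:
drive_tool:
  steps:
    - {"x": 0, "y": 0.3, "z": 1, "twist": 0}
    - {"x": 0, "y": 0.3, "z": 1, "twist": 0}
    - {"x": 0, "y": 0, "z": 0, "twist": 0}

```text
clock: 8.45
tool_pos: [0.4652, -0.2271, 0.1303]
tool_rot: [-180.0, 0.3, 86.9]
contact_force: [-0.4, -11.1, 1.0]
finger_gap: 0.0001
grip_force: 5.5
```

Call:
drive_tool:
  steps:
    - {"x": 0, "y": 0.3, "z": 1, "twist": 0}
    - {"x": 0, "y": 0.3, "z": 1, "twist": 0}
    - {"x": 0, "y": 0, "z": 0, "twist": 0}

```text
clock: 8.82
tool_pos: [0.4652, -0.2266, 0.1323]
tool_rot: [-180.0, 0.3, 86.9]
contact_force: [0.3, -11.1, 1.5]
finger_gap: -0.0
grip_force: 5.7
```

```bash
python3 - <<'E'
from h import *
np.set_printoptions(precision=4,suppress=True)
im=manip.get_image('wrist'); cv2.imwrite('pics/w2.png',im)
E
```

```text
(no output)
```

View pics/w2.png

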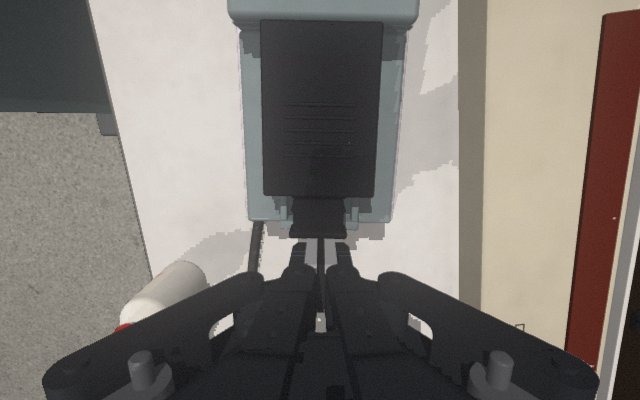

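The wrist view shows the fingertips against the thumb piece at (320,240). The cover's top face runs from row 22 (columns 262–383) to row 195 (columns 263–375). I check the front edge height.

```bash
python3 - <<'E'
from h import *
np.set_printoptions(precision=4,suppress=True)
s=manip.read_state(); P=wpose(s); print(s['clock'],s['contact_force'],s['tool_pos'])
im=cv2.imread('pics/w2.png').max(axis=2).astype(int)
for r in (30,60,100,140,180,190): 
    row=im[r]; d=np.where(row[200:440]<62)[0]+200; d=d[(d>255)&(d<392)]; print(r,d.min(),d.max())
print('col320',[(r,im[r,320],im[r,285]) for r in range(186,206,2)])
for z in (.054,.058,.060,.062,.064): print(z,wray(P,(195,263),z),wray(P,(195,375),z), wray(P,(22,262),.054),wray(P,(22,383),.054))
E
```

```text
8.875 [ -0.343  -12.3993   0.4749] [ 0.4652 -0.2266  0.1323]
30 260 383
60 261 380
100 262 378
140 263 376
180 268 373
190 270 373
col320 [(186, np.int64(44), np.int64(55)), (188, np.int64(42), np.int64(59)), (190, np.int64(42), np.int64(55)), (192, np.int64(41), np.int64(58)), (194, np.int64(45), np.int64(56)), (196, np.int64(34), np.int64(81)), (198, np.int64(38), np.int64(91)), (200, np.int64(46), np.int64(90)), (202, np.int64(44), np.int64(90)), (204, np.int64(44), np.int64(91))]
0.054 [ 0.4363 -0.1979  0.054 ] [ 0.4945 -0.201   0.054 ] [ 0.4443 -0.1181  0.054 ] [ 0.4983 -0.121   0.054 ]
0.058 [ 0.4371 -0.1968  0.058 ] [ 0.4938 -0.1999  0.058 ] [ 0.4443 -0.1181  0.054 ] [ 0.4983 -0.121   0.054 ]
0.06 [ 0.4376 -0.1963  0.06  ] [ 0.4934 -0.1993  0.06  ] [ 0.4443 -0.1181  0.054 ] [ 0.4983 -0.121   0.054 ]
0.062 [ 0.438  -0.1958  0.062 ] [ 0.4931 -0.1988  0.062 ] [ 0.4443 -0.1181  0.054 ] [ 0.4983 -0.121   0.054 ]
0.064 [ 0.4384 -0.1953  0.064 ] [ 0.4927 -0.1982  0.064 ] [ 0.4443 -0.1181  0.054 ] [ 0.4983 -0.121   0.054 ]
```

The cover's end is rising with the tab, roughly 6 mm so far. I keep raising without pressing further.

Call:
drive_tool:
  steps:
    - {"x": 0, "y": -0.2, "z": 1, "twist": 0}
    - {"x": 0, "y": 0, "z": 1, "twist": 0}
    - {"x": 0, "y": 0, "z": 0, "twist": 0}

```text
clock: 9.25
tool_pos: [0.4652, -0.2266, 0.1343]
tool_rot: [-180.0, 0.3, 86.9]
contact_force: [-0.3, -11.1, -0.3]
finger_gap: 0.0002
grip_force: 5.5
```

Call:
drive_tool:
  steps:
    - {"x": 0, "y": 0, "z": 1, "twist": 0}
    - {"x": 0, "y": 0, "z": 1, "twist": 0}
    - {"x": 0, "y": 0, "z": 0, "twist": 0}

```text
clock: 9.62
tool_pos: [0.4652, -0.2265, 0.1363]
tool_rot: [-180.0, 0.3, 86.9]
contact_force: [-0.2, -10.1, 1.3]
finger_gap: 0.0003
grip_force: 5.3
```

Call:
drive_tool:
  steps:
    - {"x": 0, "y": 0.2, "z": 1, "twist": 0}
    - {"x": 0, "y": 0.2, "z": 1, "twist": 0}
    - {"x": 0, "y": 0, "z": 0, "twist": 0}

```text
clock: 10.0
tool_pos: [0.4653, -0.2261, 0.1383]
tool_rot: [-180.0, 0.3, 86.9]
contact_force: [-0.2, -11.5, 0.8]
finger_gap: -0.0001
grip_force: 5.4
```

Call:
drive_tool:
  steps:
    - {"x": 0, "y": 0.1, "z": 1, "twist": 0}
    - {"x": 0, "y": 0.1, "z": 0.5, "twist": 0}
    - {"x": 0, "y": 0, "z": 0, "twist": 0}

```text
clock: 10.38
tool_pos: [0.4653, -0.2259, 0.1398]
tool_rot: [-180.0, 0.3, 86.9]
contact_force: [-0.3, -10.6, 1.4]
finger_gap: 0.0001
grip_force: 5.4
```

Call:
drive_tool:
  steps:
    - {"x": 0, "y": -2, "z": 0, "twist": 0}
    - {"x": 0, "y": -2, "z": 0, "twist": 0}
    - {"x": 0, "y": -3, "z": 0, "twist": 0}
    - {"x": 0, "y": -4, "z": 0, "twist": 0}
    - {"x": 0, "y": -10, "z": 0, "twist": 0}
    - {"x": 0, "y": -10, "z": 0, "twist": 0}
    - {"x": 0, "y": 0, "z": 40, "twist": 0}
    - {"x": 0, "y": 0, "z": 45, "twist": 0}
    - {"x": 0, "y": 0, "z": 0, "twist": 0}

```text
clock: 11.5
tool_pos: [0.4674, -0.2543, 0.2273]
tool_rot: [179.6, 0.1, 87.1]
contact_force: [-0.2, 0.2, -0.7]
finger_gap: -0.0
grip_force: 0.0
```

```bash
python3 - <<'E'
from h import *
np.set_printoptions(precision=4,suppress=True)
s=manip.read_state(); P=wpose(s); np.save('P3.npy',P); print(s['tool_pos'])
im=manip.get_image('wrist'); cv2.imwrite('pics/w3.png',im)
E
```

```text
[ 0.4674 -0.2543  0.2273]
```

View pics/w3.png

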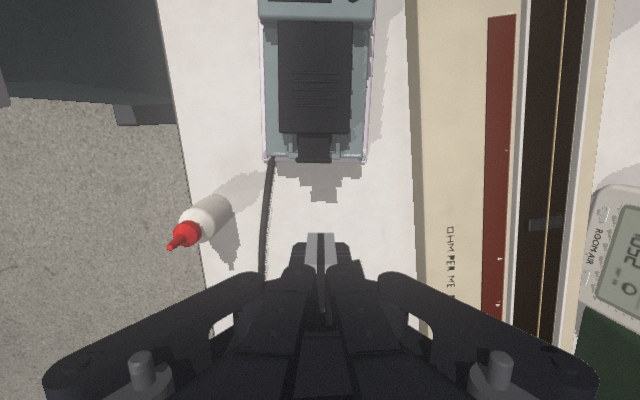

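The wrist view shows the cover still tilted and propped. Its top face runs from row 22 (columns 279–353) to its front edge at row 133 (columns 280–351). The hook and thumb are at (314,150) and the bottle is untouched.

```bash
python3 - <<'E'
from h import *
np.set_printoptions(precision=4,suppress=True)
P=np.load('P3.npy'); im=cv2.imread('pics/w3.png').max(axis=2).astype(int)
g=lambda r,a,b: None
for r in range(26,131,13):
    d=np.where(im[r,265:365]<62)[0]+265; 
    # longest run
    runs=np.split(d,np.where(np.diff(d)>2)[0]+1); k=max(runs,key=len); 
    z=.054+.006*(r-22)/111
    a,b=wray(P,(r,k[0]-.5),z),wray(P,(r,k[-1]+.5),z); print(r,k[0],k[-1],'w',b[0]-a[0],'mid',(a+b)/2)
print([(r,im[r,290]) for r in range(126,142)])
for z in (.054,.060,.063): print(z,wray(P,(133.5,280),z),wray(P,(133.5,351),z))
E
```

```text
26 326 329 w 0.00295079486346711 mid [ 0.4799 -0.1231  0.0542]
39 324 331 w 0.005946648643377073 mid [ 0.4795 -0.1319  0.0549]
52 310 333 w 0.017973349480675027 mid [ 0.4746 -0.1406  0.0556]
65 310 342 w 0.02491206217827774 mid [ 0.4775 -0.1499  0.0563]
78 296 343 w 0.03651344184698324 mid [ 0.4722 -0.1588  0.057 ]
91 299 345 w 0.036044974437693666 mid [ 0.4736 -0.1683  0.0577]
104 294 345 w 0.04020107539448553 mid [ 0.4712 -0.1777  0.0584]
117 306 344 w 0.030408425248685755 mid [ 0.475  -0.1876  0.0591]
130 307 323 w 0.013360305764592073 mid [ 0.4666 -0.1971  0.0598]
[(126, np.int64(65)), (127, np.int64(68)), (128, np.int64(66)), (129, np.int64(66)), (130, np.int64(68)), (131, np.int64(65)), (132, np.int64(59)), (133, np.int64(70)), (134, np.int64(81)), (135, np.int64(97)), (136, np.int64(100)), (137, np.int64(101)), (138, np.int64(100)), (139, np.int64(101)), (140, np.int64(102)), (141, np.int64(99))]
0.054 [ 0.4382 -0.1986  0.054 ] [ 0.4955 -0.2015  0.054 ]
0.06 [ 0.4389 -0.1984  0.06  ] [ 0.4949 -0.2012  0.06  ]
0.063 [ 0.4393 -0.1983  0.063 ] [ 0.4946 -0.2011  0.063 ]
```

Front edge is 56 mm wide at z = 0.060, so the cover is properly propped. I open and descend over the cover's middle.

Call:
drive_tool:
  steps:
    - {"x": 1, "y": 47, "z": 0, "twist": 0}
    - {"x": 1, "y": 47, "z": 0, "twist": 0.003}
    - {"x": 0, "y": 0, "z": -40, "twist": 0}
    - {"x": 0, "y": 0, "z": -40, "twist": 0}
    - {"x": 0, "y": 0, "z": -25, "twist": 0}
    - {"x": 0, "y": 0, "z": -10, "twist": 0}
    - {"x": 0, "y": 0, "z": 0, "twist": 0}
    - {"x": 0, "y": 0, "z": 0, "twist": 0}
  grip: 1

```text
clock: 12.55
tool_pos: [0.468, -0.1595, 0.11]
tool_rot: [179.9, 0.0, 87.3]
contact_force: [0.1, -0.1, -0.8]
finger_gap: 0.0854
grip_force: 0.0
```

Call:
drive_tool:
  steps:
    - {"x": 1, "y": 0, "z": -3, "twist": 0}
    - {"x": 0, "y": 0, "z": 0, "twist": 0}
    - {"x": 0, "y": 0, "z": 0, "twist": 0}
  grip: 0.71

```text
clock: 12.92
tool_pos: [0.4688, -0.1595, 0.1067]
tool_rot: [180.0, 0.0, 87.3]
contact_force: [-0.2, 0.5, -0.3]
finger_gap: 0.0607
grip_force: 0.0
```

Call:
drive_tool:
  steps:
    - {"x": 0, "y": 0, "z": 0, "twist": 0}
    - {"x": 0, "y": 0, "z": 0, "twist": 0}
    - {"x": 0, "y": 0, "z": 0, "twist": 0}
  grip: 0.62

```text
clock: 13.3
tool_pos: [0.4688, -0.1594, 0.1068]
tool_rot: [180.0, 0.0, 87.3]
contact_force: [-0.6, 0.1, 4.6]
finger_gap: 0.0545
grip_force: 62.0
```

Call:
drive_tool:
  steps:
    - {"x": 0, "y": 0, "z": 1, "twist": 0}
    - {"x": 0, "y": 0, "z": 0.5, "twist": 0}
    - {"x": 0, "y": 0, "z": 0, "twist": 0}

```text
clock: 13.68
tool_pos: [0.4686, -0.1594, 0.1078]
tool_rot: [-180.0, -0.0, 87.3]
contact_force: [0.3, 0.2, -1.4]
finger_gap: 0.055
grip_force: 63.1
```

Call:
drive_tool:
  steps:
    - {"x": 0, "y": -1, "z": 0, "twist": 0}
    - {"x": 0, "y": -1, "z": 0, "twist": 0}
    - {"x": 0, "y": 0, "z": 0, "twist": 0}

```text
clock: 14.05
tool_pos: [0.4687, -0.1614, 0.1079]
tool_rot: [180.0, -0.0, 87.3]
contact_force: [0.2, -1.1, -1.1]
finger_gap: 0.0548
grip_force: 63.1
```

Low forces, and it is drawing out.

Call:
drive_tool:
  steps:
    - {"x": -0.1, "y": -1, "z": 0, "twist": 0}
    - {"x": -0.1, "y": -1, "z": 0, "twist": 0}
    - {"x": 0, "y": 0, "z": 0, "twist": 0}

```text
clock: 14.42
tool_pos: [0.4685, -0.1635, 0.1079]
tool_rot: [180.0, 0.0, 87.3]
contact_force: [0.1, -0.7, 0.2]
finger_gap: 0.0547
grip_force: 63.1
```

Call:
drive_tool:
  steps:
    - {"x": -0.1, "y": -1, "z": 0, "twist": 0}
    - {"x": -0.1, "y": -1, "z": 0, "twist": 0}
    - {"x": 0, "y": 0, "z": 0, "twist": 0}

```text
clock: 14.8
tool_pos: [0.4683, -0.1653, 0.1079]
tool_rot: [180.0, -0.0, 87.3]
contact_force: [-0.2, 0.2, -0.7]
finger_gap: 0.0548
grip_force: 63.1
```

Call:
drive_tool:
  steps:
    - {"x": 0, "y": -1, "z": 0, "twist": 0}
    - {"x": 0, "y": -0.5, "z": 0, "twist": 0}
    - {"x": 0, "y": 0, "z": 0, "twist": 0}

```text
clock: 15.18
tool_pos: [0.4683, -0.1662, 0.1079]
tool_rot: [180.0, -0.1, 87.3]
contact_force: [-0.8, 3.1, -0.3]
finger_gap: 0.0547
grip_force: 63.1
```

Call:
drive_tool:
  steps:
    - {"x": 0, "y": 0, "z": 1, "twist": 0}
    - {"x": 0, "y": 0, "z": 1, "twist": 0}
    - {"x": 0, "y": 0, "z": 0, "twist": 0}

```text
clock: 15.55
tool_pos: [0.4685, -0.1665, 0.1099]
tool_rot: [180.0, -0.0, 87.3]
contact_force: [0.7, 4.5, -2.9]
finger_gap: 0.055
grip_force: 63.4
```

Call:
drive_tool:
  steps:
    - {"x": 0, "y": 0, "z": 1, "twist": 0}
    - {"x": 0, "y": 0, "z": 2, "twist": 0}
    - {"x": 0, "y": 0, "z": 0, "twist": 0}

```text
clock: 15.92
tool_pos: [0.4683, -0.1678, 0.1132]
tool_rot: [180.0, 0.1, 87.2]
contact_force: [-0.4, 0.3, -0.2]
finger_gap: 0.0551
grip_force: 63.7
```

The cover is free with low forces. I lift it and refine the mat centre from the initial side picture.

Call:
drive_tool:
  steps:
    - {"x": 0, "y": 0, "z": 10, "twist": 0}
    - {"x": 0, "y": 0, "z": 30, "twist": 0}
    - {"x": 0, "y": 0, "z": 40, "twist": 0}
    - {"x": 0, "y": -40, "z": 10, "twist": 0}
    - {"x": 0, "y": -40, "z": 0, "twist": 0}
    - {"x": 0, "y": 0, "z": 0, "twist": 0}

```text
clock: 16.68
tool_pos: [0.4671, -0.2514, 0.2035]
tool_rot: [180.0, 0.2, 86.9]
contact_force: [0.4, 1.2, -0.5]
finger_gap: 0.0548
grip_force: 63.6
```

```bash
python3 - <<'E'
from h import *
np.set_printoptions(precision=4,suppress=True)
for n,(r0,r1,c0,c1),th in (('side',(240,302,262,340),85),('top',(215,285,375,450),100)):
    t=cv2.imread(f'pics/{n}0.png'); m=(t[r0:r1,c0:c1].max(axis=2)<th).astype(np.uint8); m=cv2.morphologyEx(m,cv2.MORPH_OPEN,np.ones((5,5),np.uint8))
    k,l,st,ce=cv2.connectedComponentsWithStats(m); j=1+np.argmax(st[1:,4]); ys,xs=np.where(l==j)
    W=np.array([ray(n,(y+r0,x+c0),.003)[:2] for y,x in zip(ys,xs)])
    b=cv2.boxPoints(cv2.minAreaRect((W*1000).astype(np.float32))); print(n,b,b.mean(0),'centroid',W.mean(0),[np.linalg.norm(b[i]-b[i-1]) for i in (0,1)])
s=manip.read_state();P=wpose(s); print(s['tool_pos'])
im=manip.get_image('wrist'); cv2.imwrite('pics/w4.png',im)
E
```

```text
side [[ 389.0657 -372.9265]
 [ 423.1782 -505.7619]
 [ 538.9307 -476.0363]
 [ 504.8182 -343.201 ]] [ 463.9982 -424.4814] centroid [ 0.4638 -0.4271] [np.float32(119.50838), np.float32(137.14555)]Traceback (most recent call last):
  File "<stdin>", line 6, in <module>
  File "h.py", line 6, in ray
    i=cam(n); f=200/np.tan(np.radians(i['vfov'])/2); P=np.array(i['pose'])
  File "h.py", line 4, in cam
    i=manip.camera_info(n); return i
ValueError: time passes only in moves, steps and waits
```

Call:
drive_tool:
  steps:
    - {"x": -1, "y": -43, "z": 0, "twist": 0}
    - {"x": -1, "y": -43, "z": 0, "twist": 0}
    - {"x": 0, "y": -43, "z": 0, "twist": 0}
    - {"x": 0, "y": -44, "z": 0, "twist": 0}
    - {"x": 0, "y": 0, "z": -40, "twist": 0}
    - {"x": 0, "y": 0, "z": -40, "twist": 0}
    - {"x": 0, "y": 0, "z": -25, "twist": 0}
    - {"x": 0, "y": 0, "z": -10, "twist": 0}
    - {"x": 0, "y": 0, "z": 0, "twist": 0}
    - {"x": 0, "y": 0, "z": 0, "twist": 0}

```text
clock: 17.92
tool_pos: [0.4671, -0.4201, 0.0892]
tool_rot: [179.9, 0.1, 87.3]
contact_force: [-0.4, -0.7, -1.1]
finger_gap: 0.0547
grip_force: 63.7
```

```bash
python3 - <<'E'
from h import *
im=manip.get_image('wrist'); cv2.imwrite('pics/w4.png',im)
t=manip.get_image('top'); cv2.imwrite('pics/t4.png',t)
E
```

```text
(no output)
```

View pics/w4.png

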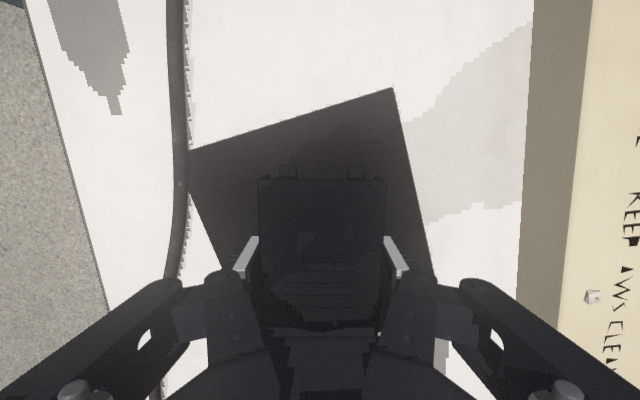

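The wrist view shows the cover held over the mat, tongue end at row 180 (columns 259–385), and mat corners at (393,88) and (189,151). I check the centring.

```bash
python3 - <<'E'
from h import *
np.set_printoptions(precision=4,suppress=True)
s=manip.read_state();P=wpose(s);print(s['tool_pos'])
A=wray(P,(88,393),.003);B=wray(P,(151,189),.003);print(A,B,np.linalg.norm(A-B))
d=(A-B)[:2]/np.linalg.norm((A-B)[:2]); print('mat centre',(A+B)[:2]/2+70e-3*np.array([d[1],-d[0]]), 'right-edge pt',wray(P,(270,435),.003))
for z in (.034,.038): 
    a,b=wray(P,(180,259),z),wray(P,(180,385),z); print('cover +x edge',z,a,b,b[0]-a[0])
E
```

```text
[ 0.4669 -0.4202  0.0892]
[ 0.5065 -0.3414  0.003 ] [ 0.3997 -0.3676  0.003 ] 0.10994373288365501
mat centre [ 0.4698 -0.4225] right-edge pt [ 0.5331 -0.4437  0.003 ]
cover +x edge 0.034 [ 0.4417 -0.3787  0.034 ] [ 0.4963 -0.3813  0.034 ] 0.05455826542375558
cover +x edge 0.038 [ 0.4426 -0.378   0.038 ] [ 0.4954 -0.3804  0.038 ] 0.052811494845665774
```

Mat centre agrees at (0.465,-0.424). The cover is 2–3 mm off, so I correct that and lower it by feel.

Call:
drive_tool:
  steps:
    - {"x": -2, "y": -3.3, "z": -3, "twist": 0}
    - {"x": 0, "y": 0, "z": -4, "twist": 0}
    - {"x": 0, "y": 0, "z": -4, "twist": 0}
    - {"x": 0, "y": 0, "z": -2, "twist": 0}
    - {"x": 0, "y": 0, "z": 0, "twist": 0}

```text
clock: 18.65
tool_pos: [0.4643, -0.4229, 0.0746]
tool_rot: [-180.0, -0.0, 87.3]
contact_force: [0.2, 0.1, -1.1]
finger_gap: 0.0546
grip_force: 63.7
```

Call:
drive_tool:
  steps:
    - {"x": 0, "y": 0, "z": -1, "twist": 0}
    - {"x": 0, "y": 0, "z": 0, "twist": 0}

```text
clock: 18.9
tool_pos: [0.4645, -0.4231, 0.0741]
tool_rot: [180.0, 0.0, 87.3]
contact_force: [0.4, 0.2, 0.4]
finger_gap: 0.0547
grip_force: 63.8
```

Call:
drive_tool:
  steps:
    - {"x": 0, "y": 0, "z": -1, "twist": 0}
    - {"x": 0, "y": 0, "z": 0, "twist": 0}

```text
clock: 19.15
tool_pos: [0.4645, -0.4232, 0.0737]
tool_rot: [180.0, 0.0, 87.3]
contact_force: [-0.6, 0.4, 5.4]
finger_gap: 0.0549
grip_force: 64.4
```

Call:
drive_tool:
  steps:
    - {"x": 0, "y": 0, "z": -1, "twist": 0}
    - {"x": 0, "y": 0, "z": 0, "twist": 0}

```text
clock: 19.4
tool_pos: [0.4645, -0.4233, 0.0733]
tool_rot: [180.0, 0.0, 87.3]
contact_force: [-1.9, 0.0, 9.8]
finger_gap: 0.0547
grip_force: 65.0
```

Call:
drive_tool:
  steps:
    - {"x": 0, "y": 0, "z": -1, "twist": 0}
    - {"x": 0, "y": 0, "z": 0, "twist": 0}

```text
clock: 19.65
tool_pos: [0.4647, -0.4231, 0.0727]
tool_rot: [180.0, 0.0, 87.3]
contact_force: [-2.7, 1.1, 12.2]
finger_gap: 0.0545
grip_force: 64.8
```

Call:
drive_tool:
  steps:
    - {"x": 0, "y": 0, "z": -1, "twist": 0}
    - {"x": 0, "y": 0, "z": 0, "twist": 0}

```text
clock: 19.9
tool_pos: [0.4649, -0.4233, 0.0719]
tool_rot: [179.9, 0.1, 87.3]
contact_force: [-2.4, 0.8, 13.2]
finger_gap: 0.0545
grip_force: 66.1
```

Call:
drive_tool:
  steps:
    - {"x": 0, "y": 0, "z": -0.7, "twist": 0}
    - {"x": 0, "y": 0, "z": 0, "twist": 0}

```text
clock: 20.15
tool_pos: [0.4649, -0.4233, 0.0719]
tool_rot: [179.9, 0.1, 87.3]
contact_force: [-4.0, 2.8, 18.2]
finger_gap: 0.0546
grip_force: 68.2
```

It is flat now: force rose with no further travel. I relieve the load and release gently.

Call:
drive_tool:
  steps:
    - {"x": 0, "y": 0, "z": 1.5, "twist": 0}
    - {"x": 0, "y": 0, "z": 1.5, "twist": 0}
    - {"x": 0, "y": 0, "z": 0, "twist": 0}

```text
clock: 20.52
tool_pos: [0.4646, -0.4233, 0.0724]
tool_rot: [180.0, 0.0, 87.3]
contact_force: [-0.1, 0.5, 3.0]
finger_gap: 0.0544
grip_force: 63.6
```

Call:
drive_tool:
  steps:
    - {"x": 0, "y": 0, "z": 0, "twist": 0}
    - {"x": 0, "y": 0, "z": 0, "twist": 0}
  grip: 0.69

```text
clock: 20.78
tool_pos: [0.464, -0.4231, 0.0719]
tool_rot: [-180.0, -0.0, 87.3]
contact_force: [0.2, 0.9, -0.8]
finger_gap: 0.0592
grip_force: 0.0
```

Call:
drive_tool:
  steps:
    - {"x": 0, "y": 0, "z": 0, "twist": 0}
    - {"x": 0, "y": 0, "z": 0, "twist": 0}
    - {"x": 0, "y": 0, "z": 0, "twist": 0}
  grip: 1

```text
clock: 21.15
tool_pos: [0.4643, -0.4231, 0.0722]
tool_rot: [180.0, -0.0, 87.3]
contact_force: [-0.2, -0.4, -0.4]
finger_gap: 0.0852
grip_force: 0.0
```

Call:
drive_tool:
  steps:
    - {"x": 0, "y": 0, "z": 15, "twist": 0}
    - {"x": 0, "y": 0, "z": 30, "twist": 0}
    - {"x": 0, "y": 0, "z": 40, "twist": 0}
    - {"x": 0, "y": 0, "z": 50, "twist": 0}
    - {"x": 0, "y": 0, "z": 50, "twist": 0}
    - {"x": 0, "y": -40, "z": 0, "twist": 0}
    - {"x": 0, "y": 0, "z": 0, "twist": 0}

```text
clock: 22.02
tool_pos: [0.4628, -0.4671, 0.2588]
tool_rot: [179.9, 0.3, 87.0]
contact_force: [-0.4, 0.1, 0.1]
finger_gap: 0.0852
grip_force: 0.0
```

```bash
python3 - <<'E'
from h import *
np.set_printoptions(precision=4,suppress=True)
s=manip.read_state();P=wpose(s);np.save('P5.npy',P);print(s['tool_pos'],s['clock'])
im=manip.get_image('wrist'); cv2.imwrite('pics/w5.png',im); cv2.imwrite('pics/s5.png',manip.get_image('side'))
E
```

```text
[ 0.4628 -0.4671  0.2588] 22.025
```

View pics/w5.png

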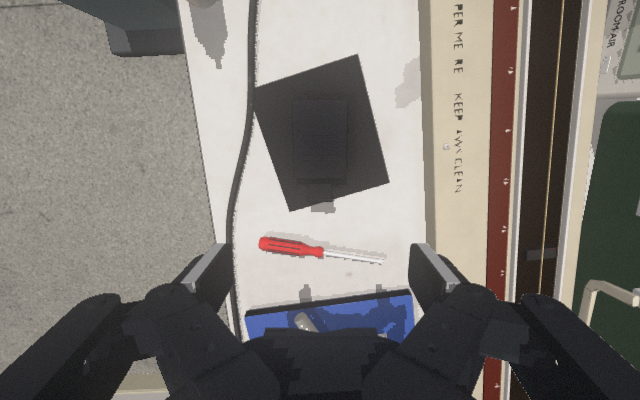

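The wrist view shows the cover flat on the mat, columns 292–346 and rows 97–183. Its centre at about (319,139) matches the mat's centre at about (320,134), allowing for the cover's height. The screwdriver at (320,250) is untouched and the arm is clear, so I hand in.

```bash
python3 -c "
from plant import manip
print(manip.finish_job())"
```

```text
the job is handed in; nothing more can be done
None
```

The black battery cover is off the logger and lying outside up on the middle of the mat. The tab was pressed with about 11 N (one noisy reading of 12.4, below the 13 N crack limit), the draw stayed under 5 N, and I handed the job in at about 22 s.

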